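# Hold the lap collar on the spindle flat

## Robot

A 7-joint arm with a two-finger parallel gripper is mounted at the origin on the work surface. World frame = base frame: x ahead of the robot, y to its left, z up, the work surface at z = 0. Lengths are in m, angles in rad, forces in N, time in s.
With the tool pointing down it reaches from about 0.425 to 1.025 m from the base axis. Payload 3.6 kg.
Tool frame: the origin (TCP) lies between the finger pads; the fingertips stand 11 mm ahead of it and the grasp point (between the pads) lies 8 mm behind it; z points along the fingers, y is the line along which they close (so a half turn about z gives the same grasp; the last joint's range is limited). The gripper opens to 85 mm and grips with 20 to 120 N. Pads are 22 mm wide; open, the fingers measure 114 mm over their backs; the gripper's body (76 mm by 85 mm) begins 54 mm behind the grasp point. The pads swing forward as they close: fully open they stand 13 mm farther back than shut.
Start: joints at [-1.341, 0.591, 0.048, 1.609, -0.033, 0.943, -0.034], TCP at [0.231, 0.687, 0.203] pointing down, gripper open.
Joint ranges: [-2.69, 2.69], [-0.47, 2.24], [-1.27, 1.36], [0.19, 2.51], [-1.53, 4.68], [0.08, 2.07], [-3.09, 3.09]. Speed limits (rad/s): [2.57, 2.57, 3.14, 3.14, 3.14, 3.14, 3.14].

## Interface

Orientations are given as [roll, pitch, yaw] about the fixed x, y, z axes, in that order (R = Rz(yaw) Ry(pitch) Rx(roll)).
In Python, from rig import ctrl, optics, order gives the robot as it stands.
- The arm moves only by the shell command python3 -m jog 'ROWS' [FORCE]. ROWS is JSON, a list of rows, each a list of 5 numbers: the closure, from 0 (fully open) to 1 (shut), then the shift along the tool's x, y, z in mm, then the turn about the tool's z in degrees. In form: [[fingers, tx, ty, tz, twist], ...]. A call has 1 to 20 rows; each row shifts and turns the commanded pose from where the row before left it, along the tool's axes as they then stand; what a row does not reach is not made up. A row lasts 1/12 s, in which the tool goes at most 41.7 mm and 7.16 degrees, less where a joint would pass 70% of its speed; a pose out of reach is approached as far as the arm can. A call with a gripper value outside its range is refused whole. The fingers move at their own pace and stop on an object; FORCE is the grip in N (left out, the last holds). Time passes only in rows, so rows that do not move let the fingers close. It gives the time, the measured TCP pose, the force, the opening and the grip force at its end, in the units of the state.
- ctrl.read_state(): the state, without advancing time (a new reading comes with each control period).
- optics.snapshot(name): name is "side" or "top"; returns a dict with "image" (480x640x3 uint8, blue, green, red), "camera_matrix" (3x3 intrinsics, pixels), "dist" ([k1, k2, p1, p2, k3] as OpenCV has them; the pictures are not rectified), "extrinsics" (4x4, takes a point from camera to world coordinates). Camera axes: x right, y down, z forward; pixel columns grow to the right and rows downward; lengths in m; the calibration is good to about 2 mm. A picture is of the moment at which its call begins. There is no depth.
- order.close_job(): hands the job in; it is judged then, once.
The state is a dict: "time": time; "joint_pos": joint angles; "qvel": joint speeds; "tau": joint torques, N m; "tcp_pos": TCP position; "tcp_rot": TCP orientation; "ft_force": force on the tool from outside, world axes, zero at the start; "moment": the same for the moment, N m; "grip_width": finger opening in m; "gripper_force": force on a finger pad.
Only numpy, scipy, OpenCV 4.12 (cv2) and the standard library are available. Lean on these libraries where they do the work, as an engineer would, in place of code of your own. Each camera call takes 0.05 s, during which the arm holds its last target. There are 200 camera calls.

## Task

Take the dust lid off the little lapping machine by its knob and stand it, right way up and flat, on the blue velvet tray; do not drop it. Then pinch the spindle and turn it, feeling for its set-screw flat, until the flat faces the key slot in the machine's rim. Last, raise the loose collar up the spindle until its screw is level with the flat, turned so that the screw sits squarely over the flat ready for tightening through the slot, and finish still gripping it there; leave the jar, the pliers and the wooden ring clamp alone.

Things in the scene. Friction and masses are not known exactly. Their poses are not given: they have to be found in the camera images.
- machine: Small lapping machine, fixed: grey base disc 200 mm dia., 12 mm thick; pan wall 162 mm outer dia., 5 thick, top 34 mm above the bench, with one 30 mm gap (key slot) on its -x side; there a tongue 36 wide, 10 high sticks out of the base to 135 mm from centre. A 30 mm dia. bearing boss, top 30 mm up, carries the upright spindle. Origin: underside centre, on the spindle axis; z up; -x to the slot.
- lid: Deep round aluminium dust lid, open below: 184 mm outer dia., wall 4 mm, 108 mm high without knob, about 0.24 kg. It starts loose on the base disc (12 mm up), outside the pan wall with about 5 mm play, hiding spindle and collar; it must rise 100 mm to clear the spindle. Origin: centre of its open lower edge; z up to the knob.
- knob (a point): Middle of the lid's black cylindrical knob, 130 mm above the lid's lower edge on its axis. The knob is 26 mm in diameter and 24 mm high (its top is 12 mm above this point), on a thinner neck.
- tray: Blue velvet work tray, 290 mm (its x) by 280 mm (its y), heavy, does not move; floor 5 mm above the bench, rim 6 mm thick, its top 14 mm above the bench. Empty at the start. Origin: centre of the underside; z up.
- spindle (a joint): Spindle angle, rad, positive anticlockwise from above; 0 = flat faces the key slot. Starts 0.5 to 1.5, range -3.1 to 3.1; bearing friction 0.06 N m, stays where left. Steel, 18 mm dia., on the machine's upright axis; round up to 62 mm above the bench, from there to its top at 106 mm one side is milled flat: fingers closing square on the flat stop 14 mm apart, on the round 18 mm.
- flat (a point): Middle of the milled flat on the spindle, 5 mm from its axis, 83 mm above the bench (it runs from 62 to 103 mm, about 15 mm wide). Its frame turns with the spindle; -x points straight out of the flat.
- collar: Loose dark steel shaft collar threaded on the spindle, at first resting on the boss (underside 30 mm above the bench), about 0.11 kg: 42 mm outer dia., 22 mm bore (2 mm play all round), 16 mm high. Its set-screw sticks out on its -x side at mid height. It turns and slides freely on the spindle. Origin: centre of its underside; z up; -x along the screw.
- screw (a point): Outer end of the collar's thumb set-screw, 33 mm from the collar's axis, 8 mm above its underside; the head is 11 mm in diameter.
- jar: Small closed white jar with orange cap, 56 mm in diameter, 65 mm high, bystander. Origin: centre of the underside.
- pliers: Small pliers with blue handles lying flat, about 135 mm long along their x, 12 mm high, bystander. Origin: near the middle, at the bench.
- ring_clamp: Wooden ring clamp standing upright, 32 mm in diameter, 90 mm high, narrower at the waist, bystander. Origin: centre of the underside.
Things that resemble listed ones, but are neither listed nor needed, are in the scene too. What is shaped like the machine but purple or red is not meant.

How it is judged:
By the outcome, as a careful person would: the job done as asked, in the order asked, and still so for the second after the job is handed in, while the arm keeps its last pose, push and grip.
It also fails if it takes over 64 s, if anything falls off the work surface, if the arm or the gripper's body presses on something with over 40 N, if the wrist force passes 120 N, or if a joint passes its speed limit or range.

## Working session

There is one attempt and no reset: what is moved stays moved. The work goes in short steps, Python scripts to look and compute and a shell command to move; the robot and the scene stay as the last step left them, time stands still between calls to the robot, and variables do not carry over. Pictures are saved under pics/ and viewed, at most 10 in all, crops included, and the job is handed in when it is done.

```bash
mkdir -p pics; ls; python3 - <<'E'
from rig import ctrl, optics, order
import cv2,numpy as np
print(ctrl.read_state())
for n in("side","top"):
    s=optics.snapshot(n); cv2.imwrite(f"pics/{n}0.png",s["image"]); print(n,s["camera_matrix"],s["dist"],s["extrinsics"])
E
```

```text
pics
{'time': 0.0, 'joint_pos': array([-1.34054021,  0.59209651,  0.04824032,  1.60986702, -0.03326168,
        0.94269867, -0.0336983 ]), 'qvel': array([ 5.09075941e-05, -1.97277223e-05, -6.31356893e-04,  8.27621924e-04,
       -3.98925325e-04, -4.35994633e-04,  1.04444340e-03]), 'tau': array([ 7.71155828e-04, -5.48689985e+01,  1.54708274e+00, -1.98123676e+01,
        9.35646531e-03,  8.82655790e-03, -3.74595160e-06]), 'tcp_pos': array([0.23032451, 0.68647586, 0.20143906]), 'tcp_rot': array([-3.13932938e+00,  1.24653942e-04,  2.81798969e+00]), 'ft_force': array([ 0.16182682, -0.36893285, -0.33677347]), 'moment': array([-0.04393967,  0.0370359 , -0.01731509]), 'gripper_force': 0.0, 'grip_width': 0.08522718883540542}
side [[478.32254122   0.         312.01392305]
 [  0.         478.32254122 246.89846682]
 [  0.           0.           1.        ]] [-0.10884928  0.          0.          0.          0.        ] [[ 0.99827166 -0.01942938  0.05546348  0.47403157]
 [-0.0561562  -0.59360657  0.8027937  -0.88953217]
 [ 0.0173257  -0.80452082 -0.59367169  0.73138897]
 [ 0.          0.          0.          1.        ]]
top [[600.76273763   0.         316.56178831]
 [  0.         600.76273763 238.40556884]
 [  0.           0.           1.        ]] [-0.18912905  0.          0.          0.          0.        ] [[-0.00325681 -0.99894082  0.04589798  0.44329374]
 [-0.99999271  0.00334492  0.001843   -0.06222922]
 [-0.00199458 -0.04589165 -0.99894443  1.37487284]
 [ 0.          0.          0.          1.        ]]
```

View pics/top0.png

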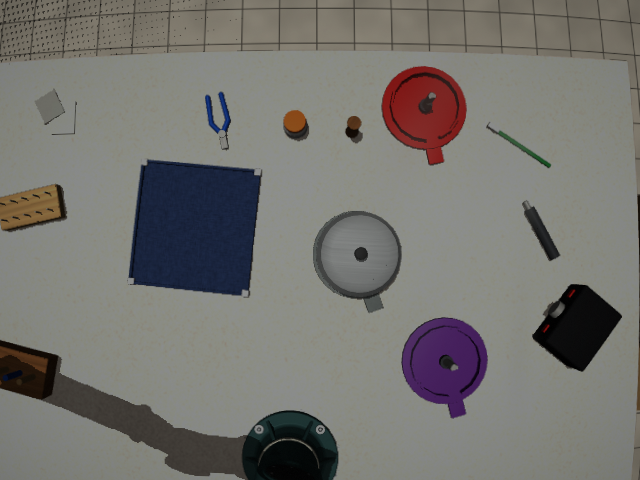

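View pics/side0.png

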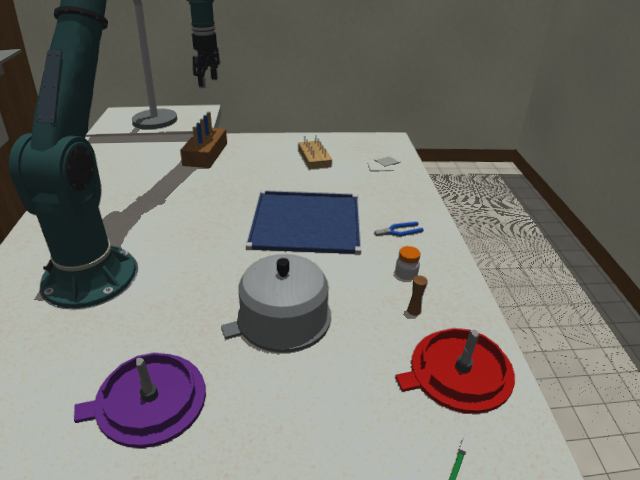

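The top view shows the grey lid and knob at (361,254), with its tongue at about (374,304), and the blue tray centred at about (195,228). The side view shows the knob at (283,267). The purple and red machines are decoys.

```bash
cat > h.py <<'E'
from rig import ctrl, optics, order
import cv2,numpy as np
def ray(s,px):
    p=cv2.undistortPoints(np.array([[px]],float),s["camera_matrix"],s["dist"])[0,0]
    E=s["extrinsics"]; d=E[:3,:3]@np.array([p[0],p[1],1.]); return E[:3,3],d/np.linalg.norm(d)
def plane(s,px,z):
    o,d=ray(s,px); return o+d*(z-o[2])/d[2]
def proj(s,P):
    E=np.linalg.inv(s["extrinsics"]); r,_=cv2.Rodrigues(E[:3,:3])
    return cv2.projectPoints(np.array(P,float).reshape(-1,1,3),r,E[:3,3],s["camera_matrix"],s["dist"])[0][:,0]
def tri(rs):
    A=sum(np.eye(3)-np.outer(d,d) for o,d in rs); b=sum((np.eye(3)-np.outer(d,d))@o for o,d in rs); return np.linalg.solve(A,b)
def blob(m,box):
    x0,y0,x1,y1=box; q=np.zeros_like(m,np.uint8); q[y0:y1,x0:x1]=m[y0:y1,x0:x1]
    n,l,st,c=cv2.connectedComponentsWithStats(q); i=1+np.argmax(st[1:,4]); return (l==i).astype(np.uint8),c[i],st[i]
def go(x,y,z,yaw=None):
    s=ctrl.read_state(); p=s["tcp_pos"]; yw=s["tcp_rot"][2]; v=np.array([x,y,z])-p
    X=np.array([np.cos(yw),np.sin(yw),0]);Y=np.array([np.sin(yw),-np.cos(yw),0])
    print("tool shift mm",np.round(1e3*np.array([v@X,v@Y,-v[2]]),1),"yaw",np.degrees(yw), "twist deg",None if yaw is None else -np.degrees((yaw-yw+np.pi/2)%np.pi-np.pi/2))
E
python3 - <<'E'
from h import *
t=optics.snapshot("top");s=optics.snapshot("side")
g=t["image"].max(2)<75; m,c,st=blob(g,(345,240,378,270)); print("top knob",c,st)
g2=s["image"].max(2)<60; m2,c2,st2=blob(g2,(270,255,296,280)); print("side",c2,st2)
k=tri([ray(t,c),ray(s,c2)]); print("knob",k, plane(t,c,.154),plane(s,c2,.142))
hsv=cv2.cvtColor(t["image"],cv2.COLOR_BGR2HSV)
b=((hsv[...,0]>105)&(hsv[...,0]<125)&(hsv[...,1]>100)); m,c,st=blob(b,(120,150,270,300))
r=cv2.minAreaRect(cv2.findContours(m,0,2)[0][0]); print("tray",r,plane(t,r[0],.01),[plane(t,q,.014)for q in cv2.boxPoints(r)])
# tongue
gr=(hsv[...,1]<70)&(hsv[...,2]<170)
m,c,st=blob(gr,(360,296,390,316)); c_=cv2.minAreaRect(cv2.findContours(m,0,2)[0][0]); print("tongue",c_,[plane(t,q,.01)for q in cv2.boxPoints(c_)])
cv2.imwrite("pics/crop1.png",cv2.resize(t["image"][195:325,300:420],None,fx=4.5,fy=4.5,interpolation=cv2.INTER_CUBIC))
E
```

```text
top knob [360.72670807 254.08074534] [354 247  14  15 161]
side [282.55208333 267.109375  ] [277 259  12  18 192]
knob [ 0.46751491 -0.15092826  0.13688577] [ 0.4671716  -0.14970225  0.154     ] [ 0.46757949 -0.15728174  0.142     ]
tray ((194.06985473632812, 226.58633422851562), (119.91642761230469, 125.83111572265625), 6.009005546569824) [0.53410989 0.22141972 0.01      ] [array([0.40449819, 0.37626971, 0.014     ]), array([0.69541013, 0.34881536, 0.014     ]), array([0.66235476, 0.06861471, 0.014     ]), array([0.37687765, 0.09821043, 0.014     ])]
tongue ((374.5, 305.5), (19.0, 29.0), 90.0) [array([ 0.3747866 , -0.15789786,  0.01      ]), array([ 0.37434398, -0.22401064,  0.01      ]), array([ 0.33110743, -0.22385525,  0.01      ]), array([ 0.33162467, -0.1577476 ,  0.01      ])]
```

View pics/crop1.png

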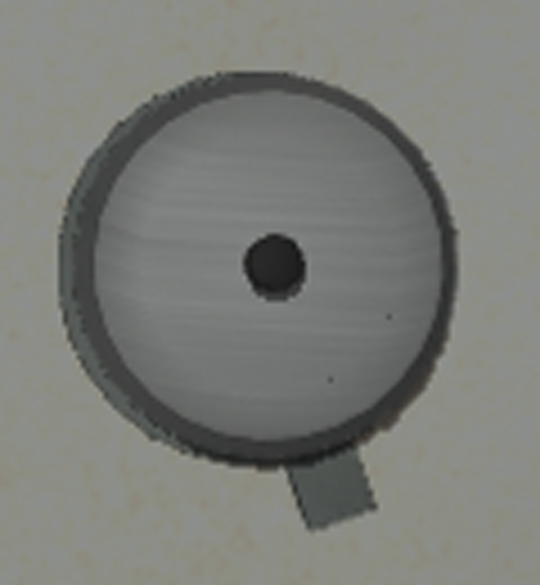

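The crop shows the knob at about (274,266) and the tongue end from (313,530) to (377,505) in crop pixels. I'll move above the knob by way of the tray area.

```bash
python3 - <<'E'
from h import *
go(.53,.25,.22)
v=np.array([.4675-.53,-.152-.25,0]); yw=ctrl.read_state()["tcp_rot"][2]
print(v@[np.cos(yw),np.sin(yw),0],v@[np.sin(yw),-np.cos(yw),0])
t=optics.snapshot("top")
a=plane(t,(369.6,312.8),.01);b=plane(t,(383.8,307.2),.01);m=(a+b)/2
c=plane(t,(360.7,254.1),.152);d=m-c;print(a,b,m,np.hypot(d[0],d[1]),np.degrees(np.arctan2(d[1],d[0])), np.degrees(np.arctan2((b-a)[1],(b-a)[0])))
E
```

```text
tool shift mm [-422.9 -318.9  -18.2] yaw 161.45245282623762 twist deg None
-0.06861903946237045 -0.401000844666519
[ 0.33647424 -0.17960978  0.01      ] [ 0.34896161 -0.21203091  0.01      ] [ 0.34271793 -0.19582035  0.01      ] 0.1326931100109676 -159.70295646166215 -68.93524408636196
```

```bash
python3 -m jog '[[0,-28,-21,-2,0],[0,-28,-21,-2,0],[0,-28,-21,-2,0],[0,-28,-21,-2,0],[0,-28,-21,-2,0],[0,-28,-21,-2,0],[0,-28,-21,-2,0],[0,-28,-21,-2,0],[0,-28,-21,-2,0],[0,-28,-21,-2,0],[0,-28,-21,0,0],[0,-28,-21,0,0],[0,-28,-21,0,0],[0,-28,-21,0,0],[0,-28,-21,0,0]]' 40
python3 -m jog '[[0,-5,-29,0,0],[0,-5,-29,0,0],[0,-5,-29,0,0],[0,-5,-29,0,0],[0,-5,-29,0,0],[0,-5,-29,0,0],[0,-5,-29,0,0],[0,-5,-29,0,0],[0,-5,-29,0,0],[0,-5,-29,0,0],[0,-5,-29,0,0],[0,-5,-29,0,0],[0,-5,-29,0,0],[0,0,-20,0,0],[0,0,0,0,0],[0,0,0,0,0]]'
python3 - <<'E'
from h import *
go(.4675,-.152,.138); print(ctrl.read_state()["joint_pos"])
E
```

```text
time: 1.5
tcp_pos: [0.5294, 0.2535, 0.2227]
tcp_rot: [3.141, 0.0, 2.818]
ft_force: [0.5, 1.0, -0.1]
grip_width: 0.0852
gripper_force: 0.0
time: 2.83
tcp_pos: [0.4635, -0.1431, 0.2227]
tcp_rot: [-3.142, 0.0, 2.815]
ft_force: [-0.5, 0.5, 0.8]
grip_width: 0.0853
gripper_force: 0.0
tool shift mm [-6.7 -7.1 84.7] yaw 161.26075987287237 twist deg None
[ 0.0159156   0.26773779  0.23275886  2.12462114 -0.088849    0.75800178
  1.54899533]
```

```bash
python3 -m jog '[[0,-6.7,-7.1,0,0],[0,0,0,15,0],[0,0,0,20,0],[0,0,0,20,0],[0,0,0,15,0],[0,0,0,10,0],[0,0,0,5,0],[0,0,0,0,0],[0,0,0,0,0]]' 40
python3 -m jog '[[0.5,0,0,0,0],[0.6,0,0,0,0],[0.7,0,0,0,0],[0.8,0,0,0,0],[0.9,0,0,0,0],[0.9,0,0,0,0],[0.9,0,0,0,0],[0.9,0,0,0,0],[0.9,0,0,0,0],[0.9,0,0,0,0]]' 50
```

```text
time: 3.58
tcp_pos: [0.4687, -0.1507, 0.1379]
tcp_rot: [3.141, 0.001, 2.819]
ft_force: [-0.4, -0.4, -0.5]
grip_width: 0.0857
gripper_force: 0.0
time: 4.42
tcp_pos: [0.468, -0.1508, 0.1376]
tcp_rot: [3.142, -0.0, 2.818]
ft_force: [1.0, 0.3, 0.4]
grip_width: 0.0087
gripper_force: 0.0
```

```bash
python3 - <<'E'
from h import *
t=optics.snapshot("top");s=optics.snapshot("side")
a=cv2.resize(s["image"][190:360,200:350],None,fx=3.3,fy=3.3)
b=cv2.resize(t["image"][195:325,300:420],None,fx=3.3,fy=3.3); b=cv2.copyMakeBorder(b,0,a.shape[0]-b.shape[0],0,0,0); 
o=np.hstack([a,b])[:,:800];cv2.imwrite("pics/c2.png",o)
p=ctrl.read_state()["tcp_pos"]; print(proj(s,[p]),proj(t,[p]))
E
```

```text
[[282.81153189 266.79407486]] [[360.69731796 253.81021452]]
```

View pics/c2.png

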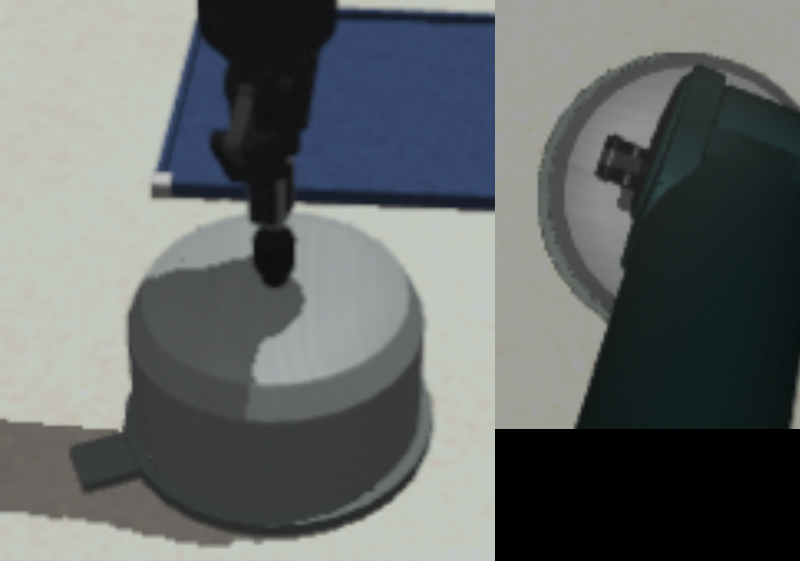

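```bash
python3 - <<'E'
from h import *
s=optics.snapshot("side");t=optics.snapshot("top")
print(proj(s,[[.2303,.6865,.2014],[.2303,.6865,.19]]))
p=ctrl.read_state()["tcp_pos"]
for z in(0,.02,.03,.04):
  print(z,(proj(s,[p+[0,0,z]])-[200,190])*3.3,(proj(s,[p+[0,z,0]])-[200,190])*3.3)
i0=cv2.imread("pics/side0.png")
a=cv2.resize(i0[30:100,170:250],None,fx=5,fy=5,interpolation=2);b=cv2.resize(s["image"][215:285,245:325],None,fx=5,fy=5,interpolation=2)
cv2.imwrite("pics/c3.png",np.hstack([a,cv2.convertScaleAbs(b,alpha=1.8,beta=20)]))
E
```

```text
[[209.59506246  95.39509077]
 [209.92074773  98.70862124]]
0 [[273.2607084  253.44059767]] [[273.2607084  253.44059767]]
0.02 [[272.60898506 227.08417599]] [[273.01801341 232.8644467 ]]
0.03 [[272.27908733 213.64992899]] [[272.90096526 222.83006934]]
0.04 [[271.94648887 200.04140164]] [[272.78666522 212.95965691]]
```

View pics/c3.png

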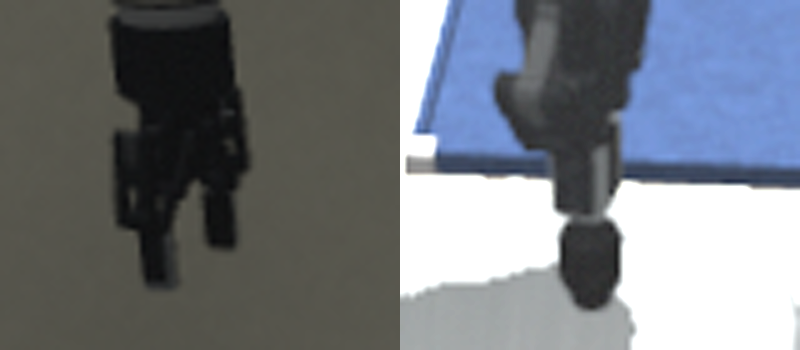

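The fingertips show at about crop (580,215), roughly 13 px above where the reported pose puts them. They closed just above the knob, so the true tool point is about 30 mm higher than assumed. I'll open, go lower in steps watching the force, and close again.

```bash
python3 -m jog '[[0.4,0,0,0,0],[0.4,0,0,0,0],[0.4,0,0,0,0],[0.4,0,0,0,0],[0.4,0,0,0,0],[0.4,0,0,5,0],[0.4,0,0,5,0],[0.4,0,0,5,0],[0.4,0,0,0,0],[0.4,0,0,0,0]]' 40
python3 - <<'E'
from h import *
s=optics.snapshot("side"); b=cv2.resize(s["image"][200:300,230:350],None,fx=5,fy=5,interpolation=2)
cv2.imwrite("pics/c4.png",cv2.convertScaleAbs(b,alpha=1.8,beta=20))
E
```

```text
time: 5.45
tcp_pos: [0.4676, -0.1507, 0.122]
tcp_rot: [-3.141, -0.001, 2.818]
ft_force: [-0.1, -0.3, -1.0]
grip_width: 0.0512
gripper_force: 0.0
```

View pics/c4.png

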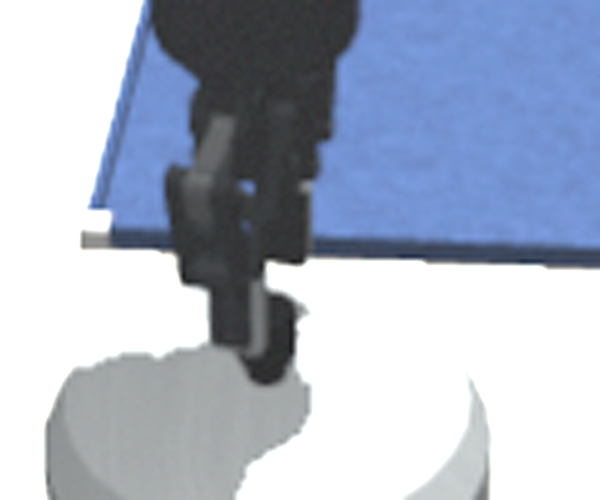

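The near finger at (240,320) covers the left of the knob (266,335) and the far finger (290,235) is behind it, so the fingers straddle the knob but sit too high. They need about 22 mm more.

```bash
python3 -m jog '[[0.4,0,0,4,0],[0.4,0,0,4,0],[0.4,0,0,4,0],[0.4,0,0,4,0],[0.4,0,0,3,0],[0.4,0,0,0,0],[0.4,0,0,0,0]]' 40
python3 -m jog '[[0.6,0,0,0,0],[0.7,0,0,0,0],[0.8,0,0,0,0],[0.8,0,0,0,0],[0.8,0,0,0,0],[0.8,0,0,0,0],[0.8,0,0,0,0]]'
```

```text
time: 6.08
tcp_pos: [0.4679, -0.1508, 0.1033]
tcp_rot: [-3.142, -0.001, 2.818]
ft_force: [0.3, -0.0, 0.7]
grip_width: 0.0513
gripper_force: 0.0
time: 6.67
tcp_pos: [0.4682, -0.1511, 0.1038]
tcp_rot: [-3.141, 0.001, 2.818]
ft_force: [-0.6, -0.9, 1.8]
grip_width: 0.0246
gripper_force: 39.5
```

```bash
python3 -m jog '[[0.9,0,0,0,0],[0.9,0,0,0,0],[0.9,0,0,-3,0],[0.9,0,0,-6,0],[0.9,0,0,-8,0],[0.9,0,0,-10,0],[0.9,0,0,-10,0],[0.9,0,0,-10,0],[0.9,0,0,-10,0],[0.9,0,0,-10,0],[0.9,0,0,-10,0],[0.9,0,0,-10,0],[0.9,0,0,-10,0],[0.9,0,0,-10,0],[0.9,0,0,-10,0],[0.9,0,0,-10,0],[0.9,0,0,-6,0],[0.9,0,0,-3,0],[0.9,0,0,0,0]]' 70
python3 - <<'E'
from h import *
s=optics.snapshot("side");t=optics.snapshot("top")
o=np.hstack([cv2.resize(s["image"],(400,300)),cv2.resize(t["image"],(400,300))]);cv2.imwrite("pics/c5.png",o)
go(.534,.221,.25)
E
```

```text
time: 8.25
tcp_pos: [0.4685, -0.151, 0.2404]
tcp_rot: [3.141, 0.001, 2.818]
ft_force: [-0.7, -1.1, -1.8]
grip_width: 0.0237
gripper_force: 68.8
tool shift mm [ 55.4 373.5 -10.7] yaw 161.4560023410402 twist deg None
```

View pics/c5.png

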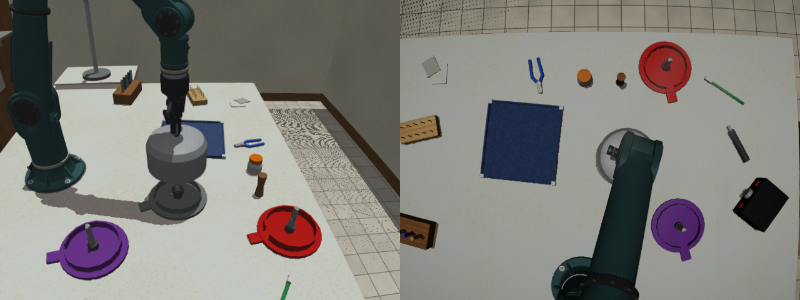

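The lid is lifted level and clear of the spindle. I'll carry it to the tray centre.

```bash
python3 -m jog '[[0.9,1,6,0,0],[0.9,2,14,0,0],[0.9,3,20,0,0],[0.9,3,22,0,0],[0.9,3,22,0,0],[0.9,3,22,0,0],[0.9,3,22,0,0],[0.9,3,22,0,0],[0.9,3,22,0,0],[0.9,3,22,0,0],[0.9,3,22,0,0],[0.9,3,22,0,0],[0.9,3,22,0,0],[0.9,3,22,0,0],[0.9,3,22,0,0],[0.9,4,22,0,0],[0.9,4,22,0,0],[0.9,4,15,0,0],[0.9,2,8,0,0],[0.9,0,0,0,0]]'
python3 -m jog '[[0.9,0,0,6,0],[0.9,0,0,12,0],[0.9,0,0,16,0],[0.9,0,0,18,0],[0.9,0,0,18,0],[0.9,0,0,18,0],[0.9,0,0,14,0],[0.9,0,0,12,0],[0.9,0,0,9,0],[0.9,0,0,6,0],[0.9,0,0,4,0],[0.9,0,0,3,0],[0.9,0,0,2,0],[0.9,0,0,0,0],[0.9,0,0,0,0]]'
```

```text
time: 10.02
tcp_pos: [0.5324, 0.2213, 0.2391]
tcp_rot: [3.141, -0.001, 2.822]
ft_force: [0.1, 0.0, -1.2]
grip_width: 0.0235
gripper_force: 68.9
time: 11.27
tcp_pos: [0.5333, 0.2189, 0.102]
tcp_rot: [3.141, 0.001, 2.818]
ft_force: [-0.2, 0.1, -2.0]
grip_width: 0.0235
gripper_force: 68.9
```

```bash
python3 -m jog '[[0.9,0,0,2,0],[0.9,0,0,1,0],[0.9,0,0,1,0],[0.9,0,0,1,0],[0.9,0,0,0,0],[0.9,0,0,0,0]]'
```

```text
time: 11.77
tcp_pos: [0.5329, 0.2186, 0.0969]
tcp_rot: [-3.142, -0.0, 2.818]
ft_force: [-1.3, -0.8, 2.1]
grip_width: 0.0237
gripper_force: 69.6
```

```bash
python3 -m jog '[[0.9,0,0,0.7,0],[0.9,0,0,0,0],[0.8,0,0,0,0],[0.6,0,0,0,0],[0.4,0,0,0,0],[0.4,0,0,0,0],[0.4,0,0,0,0],[0.4,0,0,0,0],[0.4,0,0,-3,0],[0.4,0,0,-8,0],[0.4,0,0,-15,0],[0.4,0,0,-20,0],[0.4,0,0,-25,0],[0.4,0,0,-25,0],[0.4,0,0,-25,0],[0.4,0,0,-20,0]]' 40
python3 - <<'E'
from h import *
s=optics.snapshot("side");t=optics.snapshot("top")
a=cv2.resize(s["image"][240:370,200:360],(480,390),interpolation=2);b=cv2.resize(t["image"][195:325,300:420],(320,347),interpolation=2)
b=cv2.copyMakeBorder(b,0,43,0,0,0);cv2.imwrite("pics/c6.png",cv2.convertScaleAbs(np.hstack([a,b]),alpha=1.5,beta=20))
cv2.imwrite("pics/c7.png",cv2.resize(s["image"][130:290,220:400],None,fx=3,fy=3))
E
```

```text
time: 13.1
tcp_pos: [0.5336, 0.2188, 0.2397]
tcp_rot: [3.14, 0.002, 2.818]
ft_force: [-0.3, 0.2, -0.0]
grip_width: 0.0513
gripper_force: 0.0
```

View pics/c6.png

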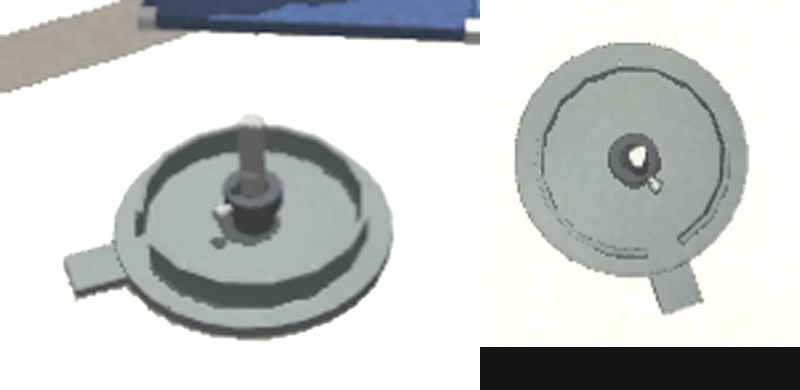

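The lid is off, and the machine shows the spindle and dark collar, with the screw at about (655,186) against a disc centre of (631,159), roughly towards the tongue at (680,290). Now I'll measure these numerically.

```bash
python3 - <<'E'
from h import *
t=optics.snapshot("top");s=optics.snapshot("side")
im=t["image"];hsv=cv2.cvtColor(im,cv2.COLOR_BGR2HSV)
m,c,st=blob((hsv[...,2]<160),(300,195,420,325));print(st)
m=cv2.morphologyEx(m,cv2.MORPH_CLOSE,np.ones((9,9)))
core=cv2.morphologyEx(m,cv2.MORPH_OPEN,cv2.getStructuringElement(2,(41,41)))
cn=max(cv2.findContours(core,0,1)[0],key=len)[:,0]
P=np.array([plane(t,q,.012)[:2] for q in cn])
def fit(P):
    A=np.c_[2*P,np.ones(len(P))];x=np.linalg.lstsq(A,(P**2).sum(1),rcond=None)[0];return x[:2],np.sqrt(x[2]+x[:2]@x[:2])
C,r=fit(P);print("centre",C,r)
tg=cv2.subtract(m,core);tg,ct,_=blob(cv2.erode(tg,np.ones((3,3))),(355,290,395,320))
cc=plane(t,ct,.01)[:2]; d=cc-C;print("tongue",ct,cc,np.hypot(*d),np.degrees(np.arctan2(d[1],d[0])))
a=proj(t,[[*C,.038],[*C,.046],[*C,.106]]);print("proj c",a)
print("side",proj(s,[[*C,.038],[*C,.106]]))
x,y=a[0].astype(int);np.set_printoptions(linewidth=250)
print(x-16,y-16);print(im[y-16:y+18,x-16:x+18].mean(2).astype(int))
E
```

```text
[ 313  209   88  105 6474]
centre [ 0.46999674 -0.15014704] 0.09992130598441074
tongue [373.19230769 304.04395604] [ 0.35632079 -0.18786013] 0.11976852243740051 -161.64624073940942
proj c [[357.19933425 253.84502936]
 [357.43620653 253.77191181]
 [359.30762801 253.19417897]]
side [[284.66900729 303.4389182 ]
 [284.07897818 278.76162198]]
341 237
[[100 100 100 ...  99  97  98]
 [100 100 100 ...  98  98  98]
 [100  99  98 ...  97  99  98]
 ...
 [101 102 101 ...  97  98  98]
 [102 101 101 ...  97  97  97]
 [101 102 102 ...  96  97  97]]
```

```bash
python3 - <<'E'
from h import *
import sys
np.set_printoptions(linewidth=250,threshold=sys.maxsize)
t=optics.snapshot("top");s=optics.snapshot("side")
C=np.array([.470,-.150])
im=t["image"].mean(2).astype(int);print(im[240:272,345:373])
for n,cam,px in(("top",t,(300+(655-480)/2.667,195+186/2.667)),("side",s,(200+223/3,240+211/3))):
    q=plane(cam,px,.038)[:2]-C;print(n,px,q,np.hypot(*q),np.degrees(np.arctan2(q[1],q[0])))
for px in((200+68/3,240+262/3),(200+78/3,240+296/3)): # side tongue end corners, top front edge
    print(plane(s,px,.01))
E
```

```text
[[101 102 102 102 100  99 101 100 100  99 100 100 100 100 100 100 101 100 100 100  99  99  99 100  99  98  97  98]
 [103 101 101 101 101 100 100 100 100  99  99 100 100 100 100 100  99 100 100  98  99 100  98 100 100  98  98  98]
 [101 101 102 102 102 101 100  99  99 100 101 100 100 100 100 100  99  99 100  99 100  99  99  99  99  99  99  98]
 [101 101 101 102 101 100 100 101 101 101 100 101 101 101 100  99  99 100  99  99  99  99  98  99  99  98  98  98]
 [102 101 101 101 100 100 101 102 101  97  97  96  97  97  97  95  98  99  99  99  99  98  98  98  99  99  98  98]
 [101 102 102 101 101 101 101 102  98  74  62  55  57  58  63  51  75  96 100  99  99  99  98  98  99  99  98  98]
 [102 103 101 101 101 101  98  75  53  62  61  60  60  59  58  59  58  58  96  96  99  99  98  99  99  98  98  98]
 [101 102 101 101 102  98  62  62  61  61  60  60  58  58  59  58  59  59  64  74  98  99 100  99  98  97  97  97]
 [101 101 101 101  99  56  62  61  60  60  58  57  56  57  59  60  61  59  59  54  96 100 100 100  98  97  97  99]
 [101 100 101  99  68  61  62  60  60  57  45  39  41  48  60  68
[... 2179 characters left out ...]
97  97  98  98  98 100 100  99  98  96  97  96  97  97]
 [ 99 100 100 102 101  99  98  98  98  98  99  99  99  99  98  97  97  97  99  99  99  99  98  97  96  97  96  97]
 [ 98  98 100 101 101  98  98  99  97  99  99  99  99  98  98  97  98  99  99  98  98  99  99  97  96  97  97  96]
 [ 99  99 100 100 100 100 100  98  98 100 100  98  99  98  98  97  98  99 100  99  97  98  97  96  96  96  97  96]]
top (365.61679790026244, 264.74128233970754) [-0.0243434  -0.01878853] 0.030750774448583526 -142.33861216669996
side (274.3333333333333, 310.3333333333333) [-0.02161502 -0.02018008] 0.029571015084302155 -136.96635310649185
[ 0.3406043  -0.18815071  0.01      ]
[ 0.35015944 -0.22005904  0.01      ]
```

Findings:
- The machine centre is (0.470, -0.150) and the slot azimuth is about -160°.
- The screw is at about -140°.
- The spindle-top D shape puts the flat at about -100°, so θ is about 60°.

Next I'll touch the bench to calibrate fingertip height.

```bash
python3 - <<'E'
from h import *
go(.5,.012,.05)
E
python3 -m jog '[[0.45,-5,-15,0,0],[0.45,-5,-22,5,0],[0.45,-5,-22,10,0],[0.45,-5,-22,15,0],[0.45,-5,-22,20,0],[0.45,-5,-22,25,0],[0.45,-3,-22,25,0],[0.45,-2,-22,25,0],[0.45,0,-22,25,0],[0.45,0,-15,20,0],[0.45,0,-2,15,0],[0.45,0,0,10,0],[0.45,0,0,5,0],[0.45,0,0,0,0],[0.45,0,0,0,0]]'
```

```text
tool shift mm [ -35.3 -205.8  186. ] yaw 161.4535163920416 twist deg None
time: 14.65
tcp_pos: [0.5004, 0.0113, 0.0369]
tcp_rot: [3.141, 0.0, 2.819]
ft_force: [-0.5, -0.0, -1.0]
grip_width: 0.0471
gripper_force: 0.0
```

```bash
python3 -m jog '[[0.45,0,0,6,0],[0.45,0,0,6,0],[0.45,0,0,6,0],[0.45,0,0,4,0],[0.45,0,0,0,0]]'; python3 -m jog '[[0.45,0,0,4,0],[0.45,0,0,4,0],[0.45,0,0,0,0]]';python3 -m jog '[[0.45,0,0,2,0],[0.45,0,0,2,0],[0.45,0,0,0,0]]'
```

```text
time: 15.07
tcp_pos: [0.4995, 0.0105, 0.0141]
tcp_rot: [-3.141, -0.001, 2.818]
ft_force: [-0.4, 0.1, -0.1]
grip_width: 0.0471
gripper_force: 0.0
time: 15.32
tcp_pos: [0.4997, 0.0103, 0.0063]
tcp_rot: [-3.141, -0.001, 2.818]
ft_force: [0.1, -0.2, -0.0]
grip_width: 0.0469
gripper_force: 0.0
time: 15.57
tcp_pos: [0.4999, 0.0104, 0.0026]
tcp_rot: [-3.141, -0.0, 2.818]
ft_force: [-0.5, -0.6, 0.6]
grip_width: 0.0472
gripper_force: 0.0
```

```bash
python3 -m jog '[[0.45,0,0,3,0],[0.45,0,0,3,0],[0.45,0,0,0,0]]'; python3 -m jog '[[0.45,0,0,2,0],[0.45,0,0,2,0],[0.45,0,0,0,0]]';python3 -m jog '[[0.45,0,0,2,0],[0.45,0,0,2,0],[0.45,0,0,0,0]]'
```

```text
time: 15.82
tcp_pos: [0.4997, 0.0104, -0.0036]
tcp_rot: [-3.141, -0.001, 2.818]
ft_force: [1.0, 1.1, 0.2]
grip_width: 0.0469
gripper_force: 0.0
time: 16.07
tcp_pos: [0.4998, 0.0104, -0.0074]
tcp_rot: [-3.141, -0.0, 2.818]
ft_force: [-0.3, -0.1, 0.6]
grip_width: 0.047
gripper_force: 0.0
time: 16.32
tcp_pos: [0.4998, 0.0104, -0.0114]
tcp_rot: [-3.141, -0.0, 2.818]
ft_force: [0.3, -0.5, -0.4]
grip_width: 0.0474
gripper_force: 0.0
```

```bash
for i in 1 2; do :; done; python3 -m jog '[[0.45,0,0,2,0],[0.45,0,0,2,0],[0.45,0,0,0,0]]'; python3 -m jog '[[0.45,0,0,2,0],[0.45,0,0,1.5,0],[0.45,0,0,0,0]]';python3 -m jog '[[0.45,0,0,1.5,0],[0.45,0,0,1.5,0],[0.45,0,0,0,0]]'
```

```text
time: 16.57
tcp_pos: [0.4998, 0.0104, -0.0154]
tcp_rot: [-3.141, -0.0, 2.818]
ft_force: [-0.4, 0.3, -0.4]
grip_width: 0.0469
gripper_force: 0.0
time: 16.82
tcp_pos: [0.4998, 0.0104, -0.0189]
tcp_rot: [-3.141, -0.0, 2.818]
ft_force: [0.2, -0.3, 0.3]
grip_width: 0.047
gripper_force: 0.0
time: 17.07
tcp_pos: [0.4999, 0.0104, -0.0218]
tcp_rot: [-3.141, -0.0, 2.818]
ft_force: [0.5, 0.8, 0.6]
grip_width: 0.0472
gripper_force: 0.0
```

```bash
python3 -m jog '[[0.45,0,0,1.5,0],[0.45,0,0,1.5,0],[0.45,0,0,0,0]]'; python3 -m jog '[[0.45,0,0,1.5,0],[0.45,0,0,1,0],[0.45,0,0,0,0]]'; python3 -m jog '[[0.45,0,0,1.5,0],[0.45,0,0,1,0],[0.45,0,0,0,0]]'
```

```text
time: 17.32
tcp_pos: [0.4999, 0.0104, -0.0248]
tcp_rot: [-3.141, -0.0, 2.818]
ft_force: [-0.0, -0.8, -1.0]
grip_width: 0.0468
gripper_force: 0.0
time: 17.57
tcp_pos: [0.4999, 0.0104, -0.0273]
tcp_rot: [-3.141, -0.0, 2.818]
ft_force: [-0.0, -0.5, -0.3]
grip_width: 0.0471
gripper_force: 0.0
time: 17.82
tcp_pos: [0.4999, 0.0104, -0.0298]
tcp_rot: [-3.141, -0.0, 2.818]
ft_force: [-0.5, 0.2, -0.5]
grip_width: 0.047
gripper_force: 0.0
```

```bash
python3 -m jog '[[0.45,0,0,1.5,0],[0.45,0,0,1,0],[0.45,0,0,0,0]]'; python3 -m jog '[[0.45,0,0,1.5,0],[0.45,0,0,1,0],[0.45,0,0,0,0]]'; python3 -m jog '[[0.45,0,0,1.5,0],[0.45,0,0,1,0],[0.45,0,0,0,0]]'
```

```text
time: 18.07
tcp_pos: [0.5001, 0.0104, -0.0312]
tcp_rot: [3.141, 0.0, 2.818]
ft_force: [-1.8, 0.9, 10.8]
grip_width: 0.0469
gripper_force: 5.4
time: 18.32
tcp_pos: [0.5002, 0.0104, -0.0313]
tcp_rot: [3.141, 0.001, 2.818]
ft_force: [-4.5, 0.3, 36.7]
grip_width: 0.047
gripper_force: 18.3
time: 18.57
tcp_pos: [0.5002, 0.0104, -0.0315]
tcp_rot: [3.14, 0.002, 2.818]
ft_force: [-7.7, -0.3, 62.4]
grip_width: 0.0469
gripper_force: 31.2
```

Contact came at reading z = -0.031, so true fingertip height is reading + 31 mm at 47 mm opening. Now I'll go over the spindle.

```bash
python3 -m jog '[[0.45,0,0,-7,0],[0.45,0,0,-15,0],[0.45,0,0,-25,0],[0.45,0,0,-30,0],[0.45,0,0,-30,0],[0.45,-2,-16,-20,0],[0.45,-3,-20,-10,0],[0.45,-3,-25,0,0],[0.45,-3,-25,0,0],[0.45,-3,-25,0,0],[0.45,-3,-25,0,0],[0.45,-3,-15,0,0],[0.45,-2,-10,0,-4],[0.45,0,0,0,-4.5],[0.45,0,0,0,0]]' 30
python3 - <<'E'
from h import *
go(.470,-.150,.041,np.radians(170))
E
```

```text
time: 19.82
tcp_pos: [0.4691, -0.1503, 0.0999]
tcp_rot: [-3.141, -0.0, 2.965]
ft_force: [0.1, 0.2, -0.1]
grip_width: 0.0467
gripper_force: 0.0
tool shift mm [-0.8  0.5 58.9] yaw 169.8996016639632 twist deg -0.10039833603681302
```

```bash
python3 -m jog '[[0.45,-0.8,0.5,10,0],[0.45,0,0,15,0],[0.45,0,0,15,0],[0.45,0,0,10,0],[0.45,0,0,6,0],[0.45,0,0,3,0],[0.45,0,0,0,0]]'
python3 -m jog '[[0.6,0,0,0,0],[0.7,0,0,0,0],[0.8,0,0,0,0],[0.9,0,0,0,0],[0.95,0,0,0,0],[0.95,0,0,0,0],[0.95,0,0,0,0],[0.95,0,0,0,0]]' 25
```

```text
time: 20.4
tcp_pos: [0.4702, -0.1485, 0.0402]
tcp_rot: [3.142, -0.001, 2.966]
ft_force: [-0.2, -1.4, -0.2]
grip_width: 0.0468
gripper_force: 0.0
time: 21.07
tcp_pos: [0.4709, -0.1514, 0.0416]
tcp_rot: [-3.139, 0.002, 2.963]
ft_force: [-0.6, -5.4, 1.2]
grip_width: 0.0134
gripper_force: 26.2
```

The width is 13.4 mm (a round section would read about 17.4), so the fingers are square on the flat. I'll turn clockwise 60° to the slot.

```bash
python3 -m jog '[[0.95,0,0,0,0],[0.95,0,0,0,0],[0.95,0,0,0,0]]' 45
python3 -m jog '[[0.95,0,0,0,3],[0.95,0,0,0,5],[0.95,0,0,0,5],[0.95,0,0,0,5],[0.95,0,0,0,5],[0.95,0,0,0,5],[0.95,0,0,0,5],[0.95,0,0,0,5],[0.95,0,0,0,5],[0.95,0,0,0,5],[0.95,0,0,0,5],[0.95,0,0,0,4],[0.95,0,0,0,3],[0.95,0,0,0,0],[0.95,0,0,0,0],[0.95,0,0,0,0]]'
```

```text
time: 21.32
tcp_pos: [0.4708, -0.1514, 0.0417]
tcp_rot: [-3.139, 0.002, 2.963]
ft_force: [-0.8, -6.0, 2.1]
grip_width: 0.0131
gripper_force: 44.6
time: 22.65
tcp_pos: [0.4718, -0.1534, 0.0417]
tcp_rot: [3.139, 0.007, 1.915]
ft_force: [-0.1, -8.4, -1.0]
grip_width: 0.0131
gripper_force: 44.5
```

```bash
python3 - <<'E'
from h import *
t=optics.snapshot("top");s=optics.snapshot("side")
for n,cam in(("top",t),("side",s)):
    hsv=cv2.cvtColor(cv2.imread(f"pics/{n}0.png"),cv2.COLOR_BGR2HSV); g=(hsv[...,2]<(150 if n=="top" else 130))
    for C in([.470,-.150],[.471,-.152]):
        y0,x0=proj(cam,[[.35,-.192,.01]])[0][::-1].astype(int)
        R=[]
        for y in range(y0-30,y0+30):
            for x in range(x0-30,x0+30):
                if g[y,x]:
                    q=plane(cam,(x,y),.01)[:2]-C;r=np.hypot(*q)
                    a=np.degrees(np.arctan2(q[1],q[0]))
                    if .108<r<.130 and -185<(a if a<0 else a-360)<-135:R.append((r,a if a<0 else a-360))
        R=np.array(R);print(n,C,len(R),np.median(R[:,1]),[(round(R[(R[:,0]>r)&(R[:,0]<r+.006),1].min(),1),round(R[(R[:,0]>r)&(R[:,0]<r+.006),1].max(),1)) for r in(.108,.114,.12)])
E
```

```text
top [0.47, -0.15] 444 -160.1838902633263 [(np.float64(-184.2), np.float64(-135.4)), (np.float64(-184.0), np.float64(-135.4)), (np.float64(-184.9), np.float64(-135.4))]
top [0.471, -0.152] 437 -159.87211743003058 [(np.float64(-184.1), np.float64(-135.7)), (np.float64(-184.9), np.float64(-135.6)), (np.float64(-184.8), np.float64(-135.6))]
side [0.47, -0.15] 188 -155.5672564001173 [(np.float64(-169.2), np.float64(-135.5)), (np.float64(-167.2), np.float64(-135.2)), (np.float64(-167.5), np.float64(-147.1))]
side [0.471, -0.152] 193 -156.80947492785077 [(np.float64(-170.3), np.float64(-135.6)), (np.float64(-169.3), np.float64(-147.6)), (np.float64(-168.5), np.float64(-148.1))]
```

```bash
python3 -m jog '[[0.9,0,0,0,0],[0.8,0,0,0,0],[0.6,0,0,0,0],[0.4,0,0,0,0],[0.25,0,0,0,0],[0.25,0,0,0,5],[0.25,0,0,0,7],[0.25,0,0,0,7],[0.25,0,0,0,7],[0.25,0,0,0,7],[0.25,0,0,0,7],[0.25,0,0,0,7],[0.25,0,0,0,7],[0.25,0,0,0,7],[0.25,0,0,0,6],[0.25,0,0,0,3],[0.25,0,0,0,0],[0.25,0,0,0,0]]' 30
python3 - <<'E'
from h import *
go(.4715,-.153,.011,np.radians(40))
E
```

```text
time: 24.25
tcp_pos: [0.4706, -0.1482, 0.0408]
tcp_rot: [-3.141, -0.0, 0.7]
ft_force: [1.1, 0.8, 0.2]
grip_width: 0.0641
gripper_force: 0.0
tool shift mm [-2.4  4.3 29.8] yaw 40.09859757941638 twist deg 0.09859757941637186
```

```bash
python3 -m jog '[[0.25,-2.4,4.3,0,0],[0.25,0,0,8,0],[0.25,0,0,8,0],[0.25,0,0,6,0],[0.25,0,0,3,0],[0.25,0,0,2,0],[0.25,0,0,1,0],[0.25,0,0,0,0],[0.25,0,0,0,0]]'; python3 -m jog '[[0.25,0,0,1,0],[0.25,0,0,1,0],[0.25,0,0,0,0],[0.25,0,0,0,0]]'
```

```text
time: 25.0
tcp_pos: [0.4714, -0.1538, 0.0129]
tcp_rot: [3.142, -0.0, 0.697]
ft_force: [0.4, -0.1, -0.5]
grip_width: 0.0641
gripper_force: 0.0
time: 25.33
tcp_pos: [0.4715, -0.1537, 0.011]
tcp_rot: [3.141, -0.0, 0.697]
ft_force: [-0.2, -0.6, 0.2]
grip_width: 0.0638
gripper_force: 0.0
```

```bash
python3 -m jog '[[0.25,0,0,1,0],[0.25,0,0,0,0],[0.25,0,0,0,0]]'; python3 -m jog '[[0.25,0,0,1,0],[0.25,0,0,0,0],[0.25,0,0,0,0]]'
```

```text
time: 25.58
tcp_pos: [0.4714, -0.1537, 0.0099]
tcp_rot: [3.142, -0.0, 0.697]
ft_force: [0.4, 0.6, -0.0]
grip_width: 0.0636
gripper_force: 0.0
time: 25.83
tcp_pos: [0.4714, -0.1537, 0.0089]
tcp_rot: [-3.141, 0.0, 0.697]
ft_force: [-0.0, 0.7, -0.2]
grip_width: 0.064
gripper_force: 0.0
```

No contact with the gripper body. Closing on the collar.

```bash
python3 -m jog '[[0.4,0,0,0,0],[0.5,0,0,0,0],[0.55,0,0,0,0],[0.6,0,0,0,0],[0.65,0,0,0,0],[0.65,0,0,0,0],[0.65,0,0,0,0]]' 25
python3 -m jog '[[0.7,0,0,0,0],[0.7,0,0,0,0],[0.7,0,0,0,0]]' 45
```

```text
time: 26.42
tcp_pos: [0.4713, -0.1535, 0.0093]
tcp_rot: [-3.141, -0.001, 0.697]
ft_force: [-1.5, 1.2, 5.8]
grip_width: 0.0407
gripper_force: 24.7
time: 26.67
tcp_pos: [0.4712, -0.1534, 0.0094]
tcp_rot: [-3.141, -0.001, 0.697]
ft_force: [-0.5, 1.7, 7.8]
grip_width: 0.0396
gripper_force: 44.2
```

```bash
python3 -m jog '[[0.7,0,0,-2,0],[0.7,0,0,-3,0],[0.7,0,0,-4,0],[0.7,0,0,-5,0],[0.7,0,0,-5,0],[0.7,0,0,-5,0],[0.7,0,0,-5,0],[0.7,0,0,-5,0],[0.7,0,0,-4,0],[0.7,0,0,-3,0],[0.7,0,0,-2,0],[0.7,0,0,-2,0],[0.7,0,0,0,0],[0.7,0,0,0,0],[0.7,0,0,0,0]]'
python3 - <<'E'
from h import *
s=optics.snapshot("side");print(proj(s,[[.471,-.152,.083],[.471-.031,-.152-.0113,.083]]))
b=cv2.resize(s["image"][230:340,220:350],(780,580)[:2] if 0 else (709,600),interpolation=2)
cv2.imwrite("pics/c8.png",cv2.convertScaleAbs(b,alpha=1.6,beta=20))
E
```

```text
time: 27.92
tcp_pos: [0.4713, -0.1537, 0.0538]
tcp_rot: [-3.141, 0.0, 0.697]
ft_force: [0.3, -0.2, -1.6]
grip_width: 0.0392
gripper_force: 45.3
[[284.78264245 287.93206575]
 [269.51634473 291.97511739]]
```

View pics/c8.png

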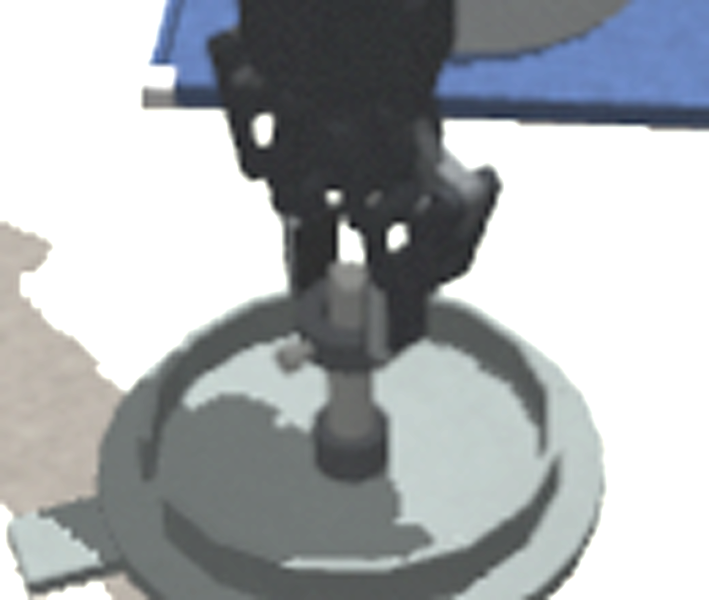

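The view shows the collar raised in the fingers, its screw at about (290,355), the spindle stem centred at x≈350, and the lid in the tray behind. Now I'll compute the screw azimuth.

```bash
python3 - <<'E'
from h import *
s=optics.snapshot("side")
hsv=s["image"].astype(int);px=(220+290/5.454,230+355/5.454)
# refine: bright screw blob inside local window vs dark collar
v=s["image"].mean(2);x,y=map(int,px);print(v[y-6:y+7,x-6:x+9].astype(int))
for C in([.470,-.150],[.471,-.152],[.472,-.1535]):
  for z in(.081,.083,.085):
    q=plane(s,px,z)[:2]-C;print(C,z,np.hypot(*q).round(4),np.degrees(np.arctan2(q[1],q[0])).round(1))
C=np.array([.471,-.152])
for a in(-135,-140,-145,-150,-160):
  print(a,proj(s,[[*(C+.030*np.array([np.cos(np.radians(a)),np.sin(np.radians(a))])),.083]])[0])
E
```

```text
[[ 42  42  42  42  42  42  41  36  36  39  38  39  38  42  48]
 [ 42  41  42  43  42  43  40  36  33  37  39  38  38  40  41]
 [ 42  42  43  44  48  49  76  80  30  33  35  38  40  39  39]
 [ 46  49  52  79 100  93  94  88  50  50  31  34  35  37  38]
 [103 103 104 103  95  86  83  78  68  64  44  28  32  33  34]
 [117 117 113  94  69  71  73  71  68  61  46  30  29  30  29]
 [116 116 109  84  57  63  69  66  60  47  34  30  29  30  30]
 [115 115 113  94  57  58  62  59  72  78  52  29  29  29  29]
 [116 116 116 107  79  55  55  63  92 108 102  86  52  29  29]
 [116 116 115 115 105  86  88 104 111 115 115 111  90  54  47]
 [115 115 115 116 114 111 111 115 115 115 115 115  99  63  54]
 [116 115 115 115 116 116 116 114 114 114 114 114 101  70  56]
 [115 116 116 115 116 116 116 115 115 114 114 113 102  73  55]]
[0.47, -0.15] 0.081 0.0307 -137.5
[0.47, -0.15] 0.083 0.0321 -134.5
[0.47, -0.15] 0.085 0.0337 -131.8
[0.471, -0.152] 0.081 0.0301 -141.6
[0.471, -0.152] 0.083 0.0315 -138.4
[0.471, -0.152] 0.085 0.0329 -135.4
[0.472, -0.1535] 0.081 0.03 -145.0
[0.472, -0.1535] 0.083 0.0313 -141.6
[0.472, -0.1535] 0.085 0.0326 -138.5
-135 [274.32909766 295.16190934]
-140 [273.45449327 294.53627463]
-145 [272.67018093 293.86156916]
-150 [271.98195365 293.14340655]
-160 [270.91263505 291.60062051]
```

```bash
python3 -m jog '[[0.7,0,0,0,2],[0.7,0,0,0,4],[0.7,0,0,0,4],[0.7,0,0,0,4],[0.7,0,0,0,4],[0.7,0,0,0,3],[0.7,0,0,-0.5,0],[0.7,0,0,0,0],[0.7,0,0,0,0],[0.7,0,0,0,0]]'
python3 - <<'E'
from h import *
s=optics.snapshot("side")
v=s["image"].mean(2);np.set_printoptions(linewidth=200);print(v[284:302,262:280].astype(int))
cv2.imwrite("pics/c9.png",cv2.convertScaleAbs(cv2.resize(s["image"][230:340,220:350],(709,600),interpolation=2),alpha=1.6,beta=20))
E
```

```text
time: 28.85
tcp_pos: [0.4714, -0.1537, 0.0544]
tcp_rot: [-3.141, -0.0, 0.331]
ft_force: [0.1, -0.3, -0.9]
grip_width: 0.0397
gripper_force: 45.4
[[195 195 184 159 139 126 119 101  86  79  72  62  52  44  39  40  38  35]
 [185 159 138 116  91  79  71  62  54  46  42  42  41  39  39  38  36  32]
 [137 115  94  79  57  46  43  41  42  42  41  39  38  40  38  39  35  29]
 [102  79  60  50  42  42  41  42  42  42  41  39  36  39  39  39  36  29]
 [ 66  49  41  40  42  42  42  40  41  41  42  39  35  38  38  38  37  34]
 [ 41  40  41  40  40  41  47  52  54  55  47  41  37  34  37  38  39  39]
 [ 40  41  41  40  41  42  53  67  70  70  69  69  61  41  35  39  39  39]
 [ 40  40  41  41  41  42  53  69  73  73  74  72  63  41  31  34  37  39]
 [ 40  41  41  41  43  47  51  61  68  67  64  64  59  37  29  30  31  34]
 [ 41  41  41  44  76 102  90  63  60  59  72  95  90  53  30  29  29  29]
 [ 40  55  84 101 108 116 104  71  66  76  92 112 112  84  29  29  29  29]
 [ 74 102 109 115 114 115 112 105 103 106 110 115 116 103  65  29  29  29]
 [107 114 115 115 114 116 115 115 114 115 115 115 115 112  98  67  40  29]
 [114 114 114 115 116 116 115 115 115 116 116 115 114 114 112 106  93  66]
 [114 114 115 115 115 115 115 115 116 117 117 115 115 115 115 115 112  92]
 [115 114 114 115 114 115 115 103  82  83  98 115 114 115 115 114 114  99]
 [115 115 103  80  80  81  81  74  60  60  70  81  81  96 114 113 113 101]
 [105  80  74  59  61  61  61  61  61  60  61  61  60  69  96 114 113 102]]
```

View pics/c9.png

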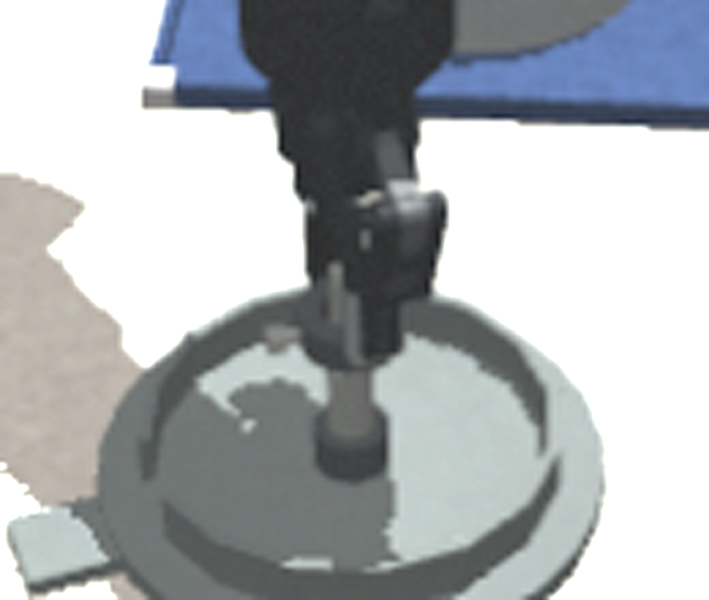

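The screw head is at (278,337), against (277,336) predicted for the slot azimuth at 83 mm height, so the collar is level with the flat and aligned. I'll check the lid numerically and then hand in.

```bash
python3 - <<'E'
from h import *
t=optics.snapshot("top");s=optics.snapshot("side")
a=proj(t,[[.533,.219,.147]])[0].astype(int)
m,c,st=blob(t["image"].max(2)<75,(a[0]-20,a[1]-20,a[0]+20,a[1]+20));b=plane(t,c,.147);print("knob top",c,st,b,"expected px",a)
a=proj(s,[[.533,.219,.135]])[0].astype(int)
m,c,st=blob(s["image"].max(2)<60,(a[0]-20,a[1]-20,a[0]+20,a[1]+20));print("side",c,st,a)
S=ctrl.read_state();print(S["gripper_force"],S["grip_width"],S["tcp_pos"],S["ft_force"])
if np.hypot(b[0]-.533,b[1]-.219)<.012: print(order.close_job())
E
```

```text
knob top [183.41764706 222.82352941] [176 216  16  15 170] [0.53290989 0.21544028 0.147     ] expected px [181 222]
side [297.11615044 176.50884956] [286 158  27  40 904] [306 178]
45.36076873540878 0.039348766959868345 [ 0.47146792 -0.1537615   0.05447856] [-0.35989696  0.51545592 -1.03589684]
the job is handed in; nothing more can be done
None
```

The job is handed in: the lid stands upright on the tray, the spindle's flat faces the slot, and the collar is held with its screw level with and over the flat, to within about 5° by camera; the verdict was not shown.

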